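Hold a lens barrel down in the V-blocks

ROBOT

A 6-joint arm with a two-finger parallel gripper is mounted at the origin on the work surface. World frame = base frame: x ahead of the robot, y to its left, z up, the work surface at z = 0. Lengths are in mm, angles in degrees, forces in N, time in s.
With the tool pointing down it reaches from about 400 to 925 mm from the base axis. Payload 12.5 kg.
Tool frame: the origin (TCP) lies midway between the tips of the shut fingers; the grasp point (between the pads) lies bot.pinch_z behind it (bot.pinch_z is the distance from the TCP to the grasp point, in mm); z points along the fingers, y is the line along which they close (so a half turn about z gives the same grasp; the last joint's range is limited). The gripper opens to 95 mm and grips with 3 to 60 N. Pads are 20 mm wide; open, the fingers measure 119 mm over their backs; the gripper's body (75 mm by 180 mm) begins 59 mm behind the grasp point.
Start: joints at [-81.28, 28.126, 89.318, -0, 62.55, -6.05], TCP at [159.369, -604.361, 184.061] pointing down, gripper open.
Joint ranges: [-177.58, 177.58], [-47.91, 125.51], [2.72, 160], [-65.01, 245.01], [3.68, 167.84], [-153.87, 153.87]. Speed limits (degrees/s): [127.2, 127.2, 159.86, 180, 180, 180].

INTERFACE

Orientations are given as a 3x3 rotation matrix whose columns are the frame's x, y, z axes.
In Python, from bench import readout, vision, bot gives the robot as it stands.
- The arm moves only by the tool play_rows, never from a script. Its argument "plan" is a list of rows, each a list of 7 numbers: the shift along the tool's x, y, z in m, then the turn, a rotation vector about the tool's x, y, z in rad, then the finger opening in m, from 0 to 0.0951. In form: [[dx, dy, dz, ax, ay, az, gripper], ...]. A call has 1 to 12 rows; each row shifts and turns the commanded pose from where the row before left it, along the tool's axes as they then stand; what a row does not reach is not made up. A row lasts 1/8 s, in which the tool goes at most 62.5 mm and 10.7 degrees, less where a joint would pass 70% of its speed; a pose out of reach is approached as far as the arm can. A call with a gripper value outside its range is refused whole. The fingers move at their own pace and stop on an object; "squeeze" is the grip in N (left out, the last holds). Time passes only in rows, so rows that do not move let the fingers close. It gives the time, the measured TCP pose, the force, the opening and the grip force at its end, in the units of the state.
- readout.read_state(): the state, without advancing time (a new reading comes with each control period).
- vision.camera(name): name is "scene" or "top"; returns (picture, depth): 384x512x3 uint8, red, green, blue; 384x512 float32, mm along the optical axis (not along the pixel's ray), 0 where there is no reading.
- vision.camera_params(name): a dict with "mtx" (3x3 intrinsics, pixels), "cam_to_world" (4x4, takes a point from camera to world coordinates). Camera axes: x right, y down, z forward; pixel columns grow to the right and rows downward; lengths in mm; the calibration is good to about 2 mm. A picture is of the moment at which its call begins. camera_params takes no time and is no camera call.
- bot.close_job(): hands the job in; it is judged then, once.
The state is a dict: "time_s": time; "joint_pos": joint angles; "joint_velocities": joint speeds; "effort": joint torques, N m; "tool_pos": TCP position; "tcp_rot": TCP orientation; "wrist_force": force on the tool from outside, world axes, zero at the start; "wrist_torque": the same for the moment, N m; "opening": finger opening in mm; "grip_force": force on a finger pad.
Only numpy, scipy, OpenCV 4.12 (cv2) and the standard library are available. Lean on these libraries where they do the work, as an engineer would, in place of code of your own. Each camera call takes 0.05 s, during which the arm holds its last target. There are 200 camera calls.

TASK

Swing the door of the clear dry cabinet open to about a right angle and leave it open, take the lens barrel off the shelf on the inside of the door and, without dropping it, lay it lengthwise in the pair of V-blocks, middle to middle. Then press the barrel down firmly so that it bears on both sloping faces of the V, and finish while still holding it pressed there, ready for the clamp. Leave the other things on the bench where they are.

Things in the scene. Friction and masses are not known exactly. Their poses are not given: they have to be found in the camera images.
- cabinet_door (a joint): hinge of the dry cabinet's clear front door, rad: 0 closed, grows as the free edge swings out towards the robot, stop at 1.9; stiff enough (about 0.12 N m friction) to stay where it is left. The door is 256 mm wide, 8 mm thick, its upper edge 235 mm above the bench; it hinges on the +y side (left as the robot sees it)
- dry_cabinet: fixed box of clear plastic with aluminium edges, 240 mm deep (its x), 264 mm wide (its y), 240 mm high; origin at the centre of its underside, its front with the door looks to its own -x
- door_hinge (a point): point on the vertical hinge line at the height of the lens, 210 mm above the bench; turns with the door: its y axis points from the free edge of the door to the hinge, its x axis into the cabinet when closed; positive door angles turn it clockwise from above
- door_handle (a point): on the axis of the upright round steel handle bar, 12 mm thick, at a good height for gripping, 23 mm below the bar's upper end (the end is 235 mm above the bench); the bar axis stands 40 mm off the door's outer face and 233 mm from the hinge line along the door. Its upper post to the door is 35 mm below this point, so above that the bar is free all round. Axes as door_hinge
- shelf_cradle (a point): where the lens barrel's centre lies in its cradle on the white shelf inside the door; on the door at 130 mm from the hinge along the door and 52 mm in from its inner face; shelf top 17 mm below this point, door's upper edge 25 mm above it. Four black pads 6 mm high under the barrel's ends and two 8 mm end lips keep it from rolling or sliding; beside the barrel's middle 70 mm there is nothing on the shelf. Moves with the door; axes as door_hinge
- lens_mid (a point): centre of the loose lens barrel, a black cylinder with metal rings, 34 mm in diameter and 100 mm long, about 0.16 kg; x is the barrel's axis (either end may go either way in the V-blocks). It lies level on the shelf inside the door, along the door, and rides on it as the door swings
- lens: the same lens barrel, same point and axes
- v_blocks: fixed matched pair of steel V-blocks on a black plate 130 x 92 x 10 mm; origin at the centre of the plate's underside, groove along its x, level. Each block is 22 mm long, 64 mm wide, 42 mm high; they stand at 32 mm either side of the middle, with a gap of 42 mm between them where fingers have room down to the plate. 90 degree V, 44 mm wide at the top
- v_seat (a point): centre of the barrel when it is fully seated, 44 mm above the bench over the middle of the plate; x along the groove, z up
- v_face_left: the two sloping V faces on the v_blocks' +y side (one contact line); origin as v_blocks
- v_face_right: the two sloping V faces on the v_blocks' -y side (the other contact line); origin as v_blocks
- clamp_stirrup: loose flat steel clamp bow with a brass-knobbed screw, about 75 x 95 x 12 mm, lying near the V-blocks; bystander, origin at its underside
- flux_bottle: small amber bottle, 34 mm across, 75 mm high; bystander, origin at its foot
- solder_reel: reel of solder wire with blue flanges, standing on its flange, 56 mm across, 50 mm high; bystander, origin at its foot
- alcohol_bottle: white bottle with red cap, 56 mm across, 130 mm high; bystander, origin at its foot
- screwdriver: screwdriver, 160 mm long, lying flat; bystander, origin at its underside
- board_holder: blue-based holder, 60 x 170 mm, with a green circuit board 90 x 130 mm at 60 mm height; bystander, origin at its underside

How it is judged:
By the outcome, as a careful person would: the job done as asked, in the order asked, and still so for the second after the job is handed in, while the arm keeps its last pose, push and grip.
It also fails if it takes over 72 s, if anything falls off the work surface, if the arm or the gripper's body presses on something with over 40 N, if the wrist force passes 120 N, or if a joint passes its speed limit or range.

## Working session

There is one attempt and no reset: what is moved stays moved. The work goes in short steps, Python scripts to look and compute and a tool call to move; the robot and the scene stay as the last step left them, time stands still between calls to the robot, and variables do not carry over. Pictures are saved under pics/ and viewed, at most 10 in all, crops included, and the job is handed in when it is done.

Besides the shell and the picture viewer there is one more tool, called after "Emit:" as name([rows], argument=value, ...), one row to a line, values as JSON. play_rows: Moves the arm, as the interface text tells. Its arguments: {"type":"object","properties":{"plan":{"type":"array","items":{"type":"array","items":{"type":"number"}}},"squeeze":{"type":"number"}},"required":["plan"]}

```bash
mkdir -p pics
cat > h.py <<'E'
import numpy as np, cv2
from bench import readout, vision, bot
def shot(n):
    p,d=vision.camera(n); c=vision.camera_params(n); return p,d,np.array(c["mtx"]),np.array(c["cam_to_world"])
def ray(u,v,K,T):
    r=T[:3,:3]@np.linalg.solve(K,[u,v,1.0]); return T[:3,3],r
def onz(u,v,z,K,T):
    o,r=ray(u,v,K,T); return o+r*(z-o[2])/r[2]
def cloud(d,K,T):
    v,u=np.mgrid[:d.shape[0],:d.shape[1]]
    P=np.stack([(u-K[0,2])/K[0,0]*d,(v-K[1,2])/K[1,1]*d,d],-1)
    return P@T[:3,:3].T+T[:3,3]
E
python3 - <<'E'
from h import *
for n in("top","scene"):
    p,d,K,T=shot(n); np.savez(n+"0.npz",p=p,d=d,K=K,T=T)
    cv2.imwrite(f"pics/{n}0.png",cv2.resize(p[:,:,::-1],(800,600),interpolation=cv2.INTER_CUBIC)); print(n,K.round(1).tolist(),T.round(3).tolist())
s=readout.read_state(); print(s,bot.pinch_z,dir(bot))
E
```

```text
top [[369.5, 0.0, 252.9], [0.0, 369.5, 186.0], [0.0, 0.0, 1.0]] [[-0.029, -0.996, 0.08, 508.112], [-0.999, 0.03, 0.011, -93.861], [-0.014, -0.08, -0.997, 1257.003], [0.0, 0.0, 0.0, 1.0]]
scene [[448.3, 0.0, 254.7], [0.0, 448.3, 191.1], [0.0, 0.0, 1.0]] [[0.882, 0.357, -0.309, 987.479], [0.472, -0.652, 0.593, -819.286], [0.01, -0.669, -0.743, 1070.531], [0.0, 0.0, 0.0, 1.0]]
{'time_s': 0.1, 'joint_pos': array([-8.12786807e+01,  2.81600949e+01,  8.93444592e+01,  1.34569412e-03,
        6.25503421e+01, -6.05333580e+00]), 'joint_velocities': array([ 0.04811385, -0.09458357, -0.0006638 , -0.02666755,  0.04521003,
       -0.04472243]), 'effort': array([ 3.04517205e-03, -6.13621116e+01, -2.58605433e+01,  6.94618584e-02,
        4.70366946e-02, -5.90787886e-05]), 'tool_pos': array([ 159.34880702, -604.10784048,  183.539766  ]), 'tcp_rot': array([[ 9.66939062e-01,  2.55007518e-01, -1.24676606e-04],
       [ 2.55007520e-01, -9.66938603e-01,  9.50200554e-04],
       [ 1.21753662e-04, -9.50579505e-04, -9.99999541e-01]]), 'wrist_force': array([ 0.45530543,  0.31795623, -0.18752927]), 'wrist_torque': array([ 0.02606773, -0.05095002, -0.01463   ]), 'grip_force': 0.0, 'opening': 95.21394147648759} 18.8 ['IKError', '__class__', '__delattr__', '__dict__', '__dir__', '__doc__', '__eq__', '__format__', '__ge__', '__getattribute__', '__getstate__', '__gt__', '__hash__', '__init__', '__init_subclass__', '__le__', '__lt__', '__module__', '__ne__', '__new__', '__reduce__', '__reduce_ex__', '__repr__', '__setattr__', '__sizeof__', '__str__', '__subclasshook__', '__weakref__', 'close_job', 'pinch_z']
```

View pics/top0.png

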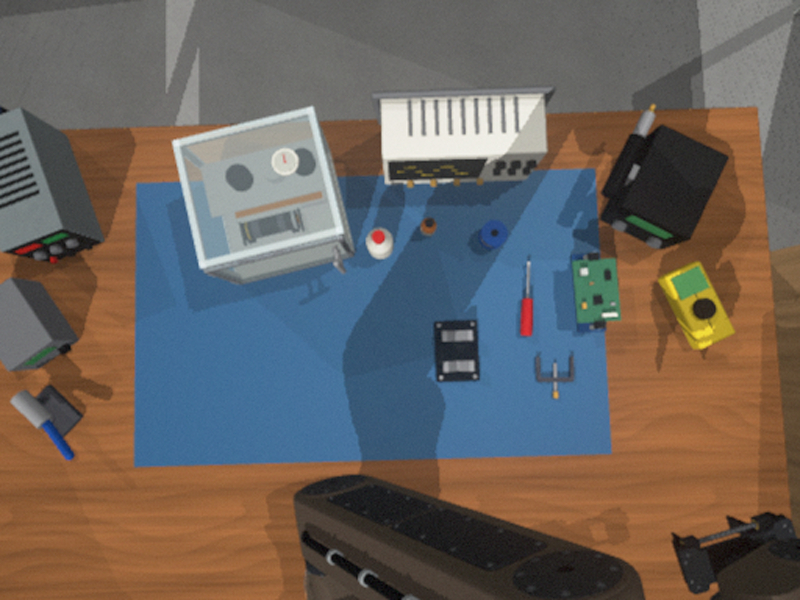

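View pics/scene0.png

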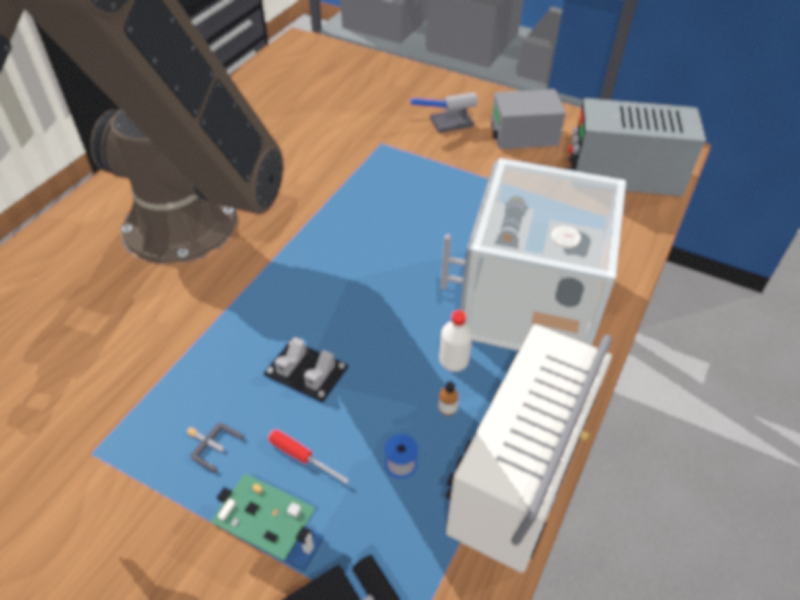

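The top view shows the cabinet on the left, with its front edge from about (205,268) to (350,237) and the handle near (340,260). The V-block plate is at about (457,350), with its groove roughly along world x. In the scene view the handle bar is at (447,262), the lens inside the door at (513,222), and the alcohol bottle stands next to the free edge of the door.

Run:
```python
from h import *
t=np.load("top0.npz");s=np.load("scene0.npz")
K,T=t["K"],t["T"]
k=.64
for n,pts,z in(("cabtop",[(205,270),(349,235),(312,110),(175,143)],240),("handle",[(335,249)],235),):
    for u,v in pts: print(n,onz(u*k,v*k,z,K,T).round(0))
C=cloud(t["d"],K,T); p=t["p"].astype(int)
# plate: dark/grey pixels on mat near
u0,v0,u1,v1=[int(a*k) for a in(425,310,490,392)]
hsv=cv2.cvtColor(t["p"],cv2.COLOR_RGB2HSV)
m=np.zeros(t["d"].shape,np.uint8); m[v0:v1,u0:u1]=((hsv[...,1]<110)|(hsv[...,2]<45))[v0:v1,u0:u1]
r=cv2.minAreaRect(cv2.findNonZero(m)); b=cv2.boxPoints(r); print("plate px",r)
W=np.array([onz(a,c,10,K,T)[:2] for a,c in b]);print(W.round(0).tolist(),W.mean(0)); print([np.linalg.norm(W[i]-W[i-1]).round(0) for i in range(4)])
# blocks by height
for nm,f in(("top",t),("scene",s)):
    C=cloud(f["d"],f["K"],f["T"]); ok=f["d"]>0
    B=C[ok]; 
    q=B[(abs(B[:,0]-470)<110)&(abs(B[:,1]+185)<100)&(B[:,2]>30)&(B[:,2]<65)]
    if len(q): print(nm,"blocks",len(q),q.mean(0),q.min(0),q.max(0), cv2.minAreaRect(q[:,:2].astype(np.float32)))
    q=B[(B[:,0]>450)&(B[:,0]<1000)&(B[:,1]>-30)&(B[:,1]<450)&(B[:,2]>222)&(B[:,2]<260)]
    if len(q): print(nm,"cab",len(q),np.median(q[:,2]),cv2.boxPoints(cv2.minAreaRect(q[:,:2].astype(np.float32))).tolist())
for nm,f,(x0,y0,x1,y1),sc in(("top",t,(150,90,420,300),3),("scene",s,(420,150,640,350),3.6)):
    a=[int(i*k) for i in(x0,y0,x1,y1)]
    cv2.imwrite(f"pics/{nm}c.png",cv2.resize(f["p"][a[1]:a[3],a[0]:a[2],::-1],None,fx=4,fy=4,interpolation=cv2.INTER_CUBIC)); print(nm,a)
a,b=cv2.imread("pics/topc.png"),cv2.imread("pics/scenec.png")
h=max(a.shape[0],b.shape[0]);W=np.zeros((h,a.shape[1]+b.shape[1],3),np.uint8);W[:a.shape[0],:a.shape[1]]=a;W[:b.shape[0],a.shape[1]:]=b
print(a.shape,b.shape,W.shape)
# scaled 1:1 side-by-side must be <=800x600
cv2.imwrite("pics/both.png",cv2.resize(W,(800,int(h*800/W.shape[1])))); print(800/W.shape[1])
```

```text
cabtop [637. 255. 240.]
cabtop [692.  -3. 240.]
cabtop [924.  59. 240.]
cabtop [871. 309. 240.]
handle [668.  23. 235.]
plate px ((291.7200012207031, 223.9600067138672), (38.496192932128906, 27.291250228881836), 86.8201675415039)
[[540.0, -159.0], [543.0, -251.0], [414.0, -253.0], [412.0, -162.0]] [ 477.16523189 -206.04564802]
[np.float64(128.0), np.float64(92.0), np.float64(128.0), np.float64(91.0)]
top blocks 187 [ 473.83824029 -204.15870297   38.87491517] [ 432.15916859 -235.60489087   30.15832148] [ 517.62813302 -172.97811387   48.59395405] ((475.09326171875, -204.31344604492188), (85.61209869384766, 62.09543991088867), 0.5018424391746521)
top cab 8266 240.27786775071138 [[587.0672607421875, 255.0749969482422], [644.4310302734375, -3.998088836669922], [932.988525390625, 59.89402770996094], [875.624755859375, 318.96710205078125]]
scene blocks 251 [ 479.87733393 -210.61659509   37.93431344] [ 432.56175484 -244.23792079   30.00159195] [ 521.83960789 -176.21390174   46.57920457] ((477.23748779296875, -210.31524658203125), (88.95651245117188, 67.50206756591797), 0.48422563076019287)
scene cab 5967 239.39790584035745 [[587.2600708007812, 256.9935607910156], [646.5469360351562, -12.101688385009766], [933.6061401367188, 51.14300537109375], [874.3192749023438, 320.2382507324219]]
top [96, 57, 268, 192]
scene [268, 96, 409, 224]
(540, 688, 3) (512, 564, 3) (540, 1252, 3)
0.6389776357827476
```

View pics/topc.png

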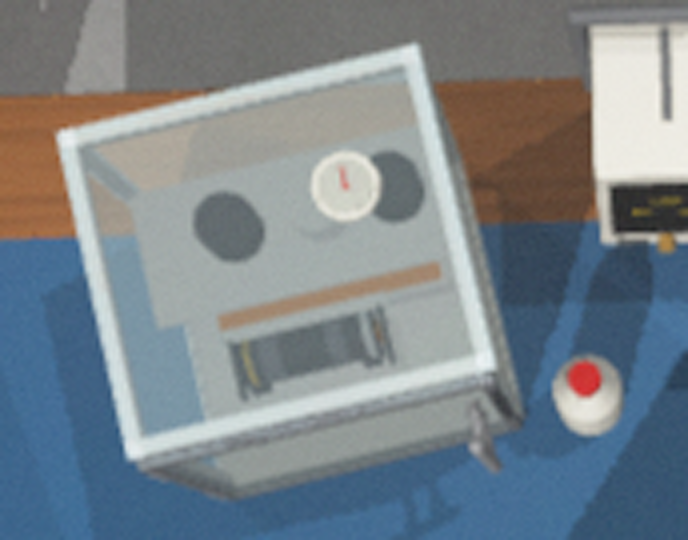

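Cropped top view: the frame's front corners are at about crop (135,460) and (492,368), and the bar's top is near (474,400). The lens lies in its cradle from (250,368) to (380,330). The front edge measures 264 mm, as specified. Next I work out the handle and the yaw.

Run:
```python
from h import *
t=np.load("top0.npz");s=np.load("scene0.npz")
yaw=np.radians(12.2); ex=np.array([np.cos(yaw),np.sin(yaw)]); ey=np.array([-ex[1],ex[0]])
FM=(np.array([637,255])+[692,-3])/2.; print("front mid",FM)
for nm,f in(("top",t),("scene",s)):
    B=cloud(f["d"],f["K"],f["T"])[f["d"]>0]
    L=np.c_[(B[:,:2]-FM)@ex,(B[:,:2]-FM)@ey]
    m=(B[:,2]>180)&(B[:,2]<250)&(L[:,0]<-25)&(L[:,0]>-80)&(abs(L[:,1])<150)
    print(nm,"bar local",m.sum(),np.median(L[m],0),B[m].mean(0),"zmax",B[m,2].max() if m.any() else 0)
    top=m&(B[:,2]>226); print("  top",top.sum(),np.median(B[top],0) if top.any() else "")
    c=(B[:,2]>234)&(B[:,2]<246)&(L[:,0]>-30)&(L[:,0]<260)&(abs(L[:,1])<160)
    r=cv2.minAreaRect(B[c][:,:2].astype(np.float32)); print("  cab frame",r, "pct local x",np.percentile(L[c],[1,99],axis=0).round(0).tolist())
# rays for bar top in both views
print("top px bar@235",onz(96+474/4,57+398/4,235,t["K"],t["T"]))
print("scene px bar@235",onz(447*.64,237*.64,235,s["K"],s["T"]))
lt=onz(96+313/4,57+348/4,210,t["K"],t["T"]); ls=onz(513*.64,222*.64,210,s["K"],s["T"]); print("lens",lt,ls,[(q[:2]-FM)@ex for q in(lt,ls)],[(q[:2]-FM)@ey for q in(lt,ls)])
```

```text
front mid [664.5 126. ]
top bar local 33 [-43.2081991  -96.18982855] [644.56901838  23.73609838 212.42892543] zmax 236.50022776977664
  top 15 [644.04782759  24.68128993 232.66023667]
  cab frame ((781.3884887695312, 162.22833251953125), (251.7842559814453, 265.32012939453125), 12.484946250915527) pct local x [[-0.0, -119.0], [244.0, 140.0]]
scene bar local 72 [ -40.12063402 -103.09393235] [647.39277455  16.85182089 207.4163046 ] zmax 236.34204827510882
  top 14 [647.02812892  16.86105126 232.35692259]
  cab frame ((782.3101196289062, 159.51895141601562), (249.09654235839844, 274.21624755859375), 12.352828979492188) pct local x [[2.0, -126.0], [244.0, 135.0]]
top px bar@235 [676.36984187  22.75558763 235.        ]
scene px bar@235 [646.93423337  16.49801645 235.        ]
lens [720.43371739 140.80632004 210.        ] [725.84513871 136.39000329 210.        ] [np.float64(57.799446975922386), np.float64(62.1553789416056)] [np.float64(2.6517510967455555), np.float64(-2.8083945922853424)]
```

Emit:
play_rows([
  [0, 0, -0.045, 0, 0, 0, 0.095],
  [0, 0, -0.046, 0, 0, 0, 0.095],
  [0.04, -0.03, 0, 0, 0, 0, 0.06],
  [0.042, -0.032, 0, 0, 0, 0, 0.06],
  [0.042, -0.032, 0, 0, 0, 0, 0.06],
  [0.042, -0.032, 0, 0, 0, 0, 0.06],
  [0.042, -0.032, 0, 0, 0, 0, 0.06],
  [0.042, -0.032, 0, 0, 0, 0, 0.06],
  [0.042, -0.032, 0, 0, 0, 0, 0.06],
  [0.042, -0.032, 0, 0, 0, 0, 0.06],
  [0.042, -0.032, 0, 0, 0, 0, 0.06],
  [0.042, -0.032, 0, 0, 0, 0, 0.06],
])

```text
time_s: 1.6
tool_pos: [483.3, -188.7, 274.9]
tcp_rot: [[0.967, 0.255, -0.0], [0.255, -0.967, -0.0], [-0.0, -0.0, -1.0]]
wrist_force: [0.5, -1.7, -0.1]
opening: 60.1
grip_force: 0.0
```

Emit:
play_rows([
  [0.042, -0.032, 0, 0, 0, 0, 0.05],
  [0.042, -0.032, 0, 0, 0, 0, 0.05],
  [0.042, -0.032, 0, 0, 0, 0, 0.05],
  [0.042, -0.032, 0, 0, 0, 0, 0.05],
  [0.0425, -0.033, 0, 0, 0, 0, 0.05],
  [0, 0, 0, 0, 0, 0.042, 0.05],
  [0, 0, 0, 0, 0, 0, 0.05],
])

```text
time_s: 2.48
tool_pos: [644.9, 19.5, 274.3]
tcp_rot: [[0.977, 0.215, -0.001], [0.215, -0.977, -0.0], [-0.001, -0.0, -1.0]]
wrist_force: [-0.2, -0.1, -0.2]
opening: 50.4
grip_force: 0.0
```

Run:
```python
from h import *
p,d,K,T=shot("scene"); u,v=250,110
cv2.imwrite("pics/s1.png",cv2.resize(p[v:v+130,u:u+170,::-1],None,fx=4,fy=4,interpolation=cv2.INTER_CUBIC))
st=readout.read_state(); print(st["tool_pos"],st["tcp_rot"].round(3).tolist())
R=np.linalg.inv(T)
for q in([*st["tool_pos"]],[646,21,235]):
    c=K@(R@np.r_[q,1])[:3]; print(((c[:2]/c[2])-[u,v])*4)
```

```text
[644.76047664  19.03948272 274.62380077] [[0.977, 0.215, -0.001], [0.215, -0.977, -0.0], [-0.001, -0.0, -1.0]]
[146.71094618 119.68631451]
[145.91973311 162.31614705]
```

View pics/s1.png

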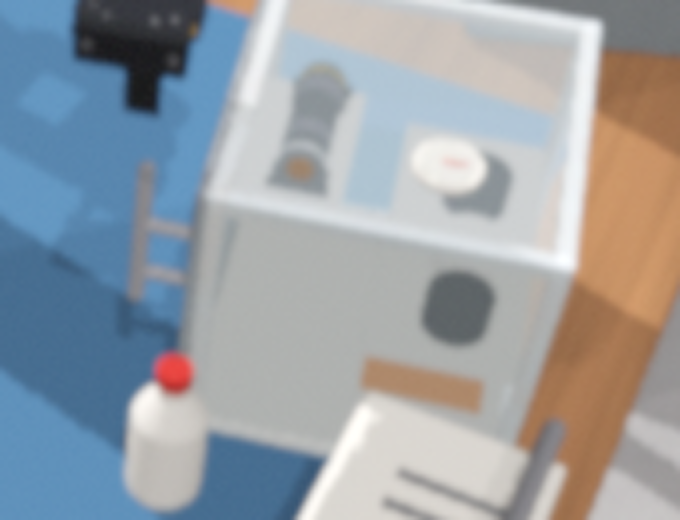

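The bar's top is at crop (147,164), and the prediction was (146,162). The fingers are right above it, so I descend and grip lightly.

Emit:
play_rows([
  [0.001, -0.001, 0.03, 0, 0, 0, 0.05],
  [0, 0, 0.03, 0, 0, 0, 0.05],
  [0, 0, 0.021, 0, 0, 0, 0.05],
  [0, 0, 0, 0, 0, 0, 0.0],
  [0, 0, 0, 0, 0, 0, 0.0],
  [0, 0, 0, 0, 0, 0, 0.0],
  [0, 0, 0, 0, 0, 0, 0.0],
  [0, 0, 0, 0, 0, 0, 0.0],
], squeeze=8)

```text
time_s: 3.52
tool_pos: [645.6, 21.5, 194.6]
tcp_rot: [[0.977, 0.214, 0.0], [0.214, -0.977, 0.002], [0.001, -0.002, -1.0]]
wrist_force: [-1.1, 6.9, 3.3]
opening: 11.3
grip_force: 8.0
```

Run:
```python
import numpy as np
# tool-frame arc shifts (tool x=ex into cabinet, tool y=-ey): bar at r=(-44,-233) from hinge in (ex,ey); 12 deg steps clockwise
P=[]
for a in np.radians(np.linspace(0,90,19)):
    c,s=np.cos(a),np.sin(a); x,y=-44,-233
    P.append((c*x+s*y,-(-s*x+c*y)))
print((np.diff(np.array(P),axis=0)).round(1).tolist())
```

```text
[[-20.1, -4.7], [-19.7, -6.5], [-19.0, -8.1], [-18.2, -9.8], [-17.3, -11.3], [-16.3, -12.8], [-15.1, -14.2], [-13.8, -15.4], [-12.4, -16.6], [-10.9, -17.6], [-9.3, -18.5], [-7.7, -19.2], [-6.0, -19.8], [-4.2, -20.2], [-2.5, -20.5], [-0.7, -20.7], [1.2, -20.7], [2.9, -20.5]]
```

Emit:
play_rows([
  [-0.005, -0.001, 0, 0, 0, 0, 0],
  [-0.0101, -0.0023, 0, 0, 0, 0, 0],
  [-0.005, -0.0014, 0, 0, 0, 0, 0],
  [-0.0099, -0.003, 0, 0, 0, 0, 0],
  [-0.0098, -0.0035, 0, 0, 0, 0, 0],
  [-0.0096, -0.0039, 0, 0, 0, 0, 0],
  [-0.0094, -0.0042, 0, 0, 0, 0, 0],
  [-0.0092, -0.0047, 0, 0, 0, 0, 0],
  [-0.009, -0.0051, 0, 0, 0, 0, 0],
  [-0.0087, -0.0055, 0, 0, 0, 0, 0],
  [-0.0086, -0.0058, 0, 0, 0, 0, 0],
])

```text
time_s: 4.9
tool_pos: [546.5, 42.4, 194.7]
tcp_rot: [[0.977, 0.214, 0.005], [0.214, -0.977, 0.005], [0.006, -0.003, -1.0]]
wrist_force: [9.5, 18.5, -2.5]
opening: 13.1
grip_force: 8.0
```

Emit:
play_rows([
  [0.0018, -0.0025, 0, 0, 0, 0, 0],
  [-0.0081, -0.0064, 0, 0, 0, 0, 0],
  [-0.0078, -0.0066, 0, 0, 0, 0, 0],
  [-0.0075, -0.0071, 0, 0, 0, 0, 0],
  [-0.0073, -0.0073, 0, 0, 0, 0, 0],
])

```text
time_s: 5.52
tool_pos: [510.1, 62.9, 194.5]
tcp_rot: [[0.977, 0.214, 0.001], [0.214, -0.977, 0.0], [0.001, 0.0, -1.0]]
wrist_force: [4.2, 4.0, 4.1]
opening: 11.2
grip_force: 8.0
```

Emit:
play_rows([
  [-0.0068, -0.0078, 0, 0, 0, 0, 0],
  [-0.0067, -0.0078, 0, 0, 0, 0, 0],
  [-0.0061, -0.0084, 0, 0, 0, 0, 0],
  [-0.006, -0.0084, 0, 0, 0, 0, 0],
  [-0.0053, -0.0089, 0, 0, 0, 0, 0],
  [-0.0053, -0.009, 0, 0, 0, 0, 0],
  [-0.0044, -0.0093, 0, 0, 0, 0, 0],
  [-0.0045, -0.0094, 0, 0, 0, 0, 0],
])

```text
time_s: 6.52
tool_pos: [450.6, 120.1, 194.1]
tcp_rot: [[0.977, 0.214, -0.001], [0.214, -0.977, -0.001], [-0.001, 0.001, -1.0]]
wrist_force: [1.6, -0.3, 5.6]
opening: 11.0
grip_force: 8.0
```

Emit:
play_rows([
  [-0.0038, -0.0096, 0, 0, 0, 0, 0],
  [-0.0037, -0.0096, 0, 0, 0, 0, 0],
  [-0.003, -0.0099, 0, 0, 0, 0, 0],
  [-0.0028, -0.0099, 0, 0, 0, 0, 0],
  [-0.002, -0.0101, 0, 0, 0, 0, 0],
  [-0.002, -0.0101, 0, 0, 0, 0, 0],
  [-0.0012, -0.0102, 0, 0, 0, 0, 0],
  [-0.0011, -0.0103, 0, 0, 0, 0, 0],
  [-0.0003, -0.0103, 0, 0, 0, 0, 0],
  [-0.0002, -0.0104, 0, 0, 0, 0, 0],
  [0.0006, -0.0103, 0, 0, 0, 0, 0],
  [0.0008, -0.0104, 0, 0, 0, 0, 0],
])

```text
time_s: 8.02
tool_pos: [407.2, 235.2, 193.8]
tcp_rot: [[0.977, 0.214, -0.0], [0.214, -0.977, -0.0], [-0.0, 0.0, -1.0]]
wrist_force: [-0.6, -1.3, -0.6]
opening: 11.3
grip_force: 8.0
```

Emit:
play_rows([
  [0.0014, -0.0103, 0, 0, 0, 0, 0],
  [0.0016, -0.0102, 0, 0, 0, 0, 0],
  [0, 0, 0, 0, 0, 0, 0],
  [0, 0, 0, 0, 0, 0, 0],
])

```text
time_s: 8.52
tool_pos: [405.8, 255.2, 193.9]
tcp_rot: [[0.977, 0.214, -0.0], [0.214, -0.977, -0.0], [-0.0, 0.0, -1.0]]
wrist_force: [0.2, -0.0, -2.4]
opening: 11.3
grip_force: 8.0
```

Emit:
play_rows([
  [0, 0, 0, 0, 0, 0, 0.03],
  [0, 0, 0, 0, 0, 0, 0.03],
  [0, 0, 0, 0, 0, 0, 0.03],
  [0, 0, -0.03, 0, 0, 0, 0.03],
  [0, 0, -0.035, 0, 0, 0, 0.03],
  [0, 0, -0.035, 0, 0, 0, 0.03],
  [0, 0, 0, 0, 0, 0, 0.03],
])

```text
time_s: 9.4
tool_pos: [406.7, 255.5, 296.1]
tcp_rot: [[0.977, 0.214, 0.004], [0.214, -0.977, 0.002], [0.004, -0.001, -1.0]]
wrist_force: [0.1, -1.3, -1.1]
opening: 30.0
grip_force: 0.0
```

Run:
```python
from h import *
for n in("top","scene"):
    p,d,K,T=shot(n); np.savez(n+"1.npz",p=p,d=d,K=K,T=T)
    if n=="scene": q=p[60:220,180:410]
    else: q=p[60:260,60:330]
    cv2.imwrite(f"pics/{n}1.png",cv2.resize(q[:,:,::-1],None,fx=2.9,fy=2.9,interpolation=cv2.INTER_CUBIC))
```

```text
(no output)
```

View pics/scene1.png

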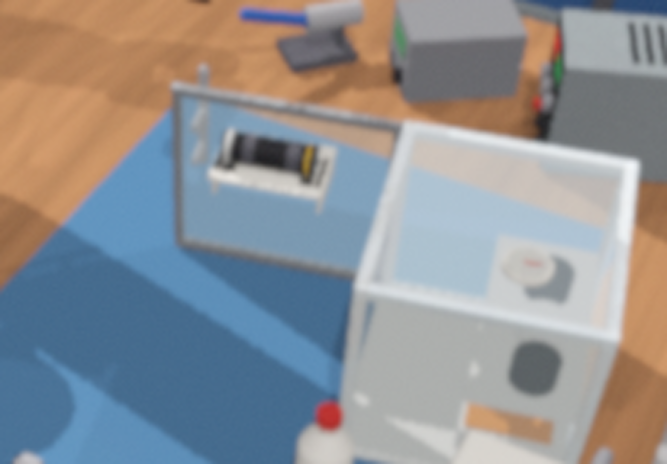

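View pics/top1.png

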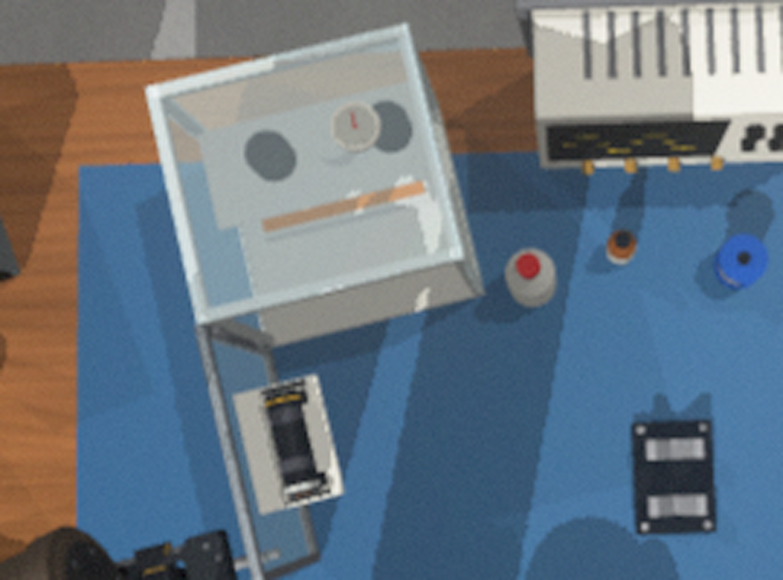

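The door stands open at about 90°. The lens lies on its shelf, at crop (295,445) in the top view and (265,152) in the scene view. The bench items haven't moved. Next I measure the lens and the door line.

Run:
```python
from h import *
for n,uv in(("top",[(283,397),(305,497),(295,447)]),("scene",[(228,148),(312,160),(267,152)])):
    f=np.load(n+"1.npz"); off=(60,60) if n=="top" else (180,60)
    for u,v in uv: print(n,onz(off[0]+u/2.9,off[1]+v/2.9,210 if n=="top" else 215,f["K"],f["T"]).round(1))
    B=cloud(f["d"],f["K"],f["T"])[f["d"]>0]
    q=B[(B[:,0]>420)&(B[:,0]<640)&(B[:,1]>100)&(B[:,1]<215)&(B[:,2]>208)&(B[:,2]<232)]
    r=cv2.minAreaRect(q[:,:2].astype(np.float32)); print(n,len(q),q.mean(0).round(1),np.percentile(q,[2,98],axis=0).round(0).tolist(),r)
    hi=q[q[:,2]>220]; c=hi[:,:2]-hi[:,:2].mean(0); w=np.linalg.svd(c,full_matrices=0)[2][0]; print(" top line",len(hi),hi.mean(0),np.degrees(np.arctan2(w[1],w[0])))
    # door upper edge
    d=B[(B[:,2]>228)&(B[:,2]<243)&(B[:,0]>430)&(B[:,0]<600)&(B[:,1]>170)&(B[:,1]<300)]
    l=cv2.fitLine(d[:,:2].astype(np.float32),cv2.DIST_HUBER,0,.01,.01).ravel(); print(" door",len(d),l,np.degrees(np.arctan(l[1]/l[0])))
```

```text
top [569.5 190.2 210. ]
top [471.3 169.5 210. ]
top [520.2 178.8 210. ]
top 452 [521.5 180.9 223.7] [[431.0, 160.0, 212.0], [571.0, 212.0, 230.0]] ((496.8291931152344, 183.6342315673828), (54.23147201538086, 155.5249786376953), 86.71097564697266)
 top line 363 [522.38735053 182.2535904  225.58727774] -171.0403954856427
 door 343 [9.7539771e-01 2.2045252e-01 5.1457159e+02 2.3541716e+02] 12.735613
scene [486.8 160.4 215. ]
scene [573.1 185.  215. ]
scene [525.9 174.2 215. ]
scene 379 [514.4 176.5 220.1] [[424.0, 153.0, 209.0], [575.0, 214.0, 229.0]] ((496.7289123535156, 177.37417602539062), (60.58854675292969, 160.3472442626953), 81.37147521972656)
 top line 209 [516.23523162 179.1075027  224.68559269] -8.44630572978001
 door 207 [9.7439343e-01 2.2484991e-01 5.1861707e+02 2.3119727e+02] 12.994052
```

Emit:
play_rows([
  [0.024, 0.025, 0, 0, 0, -0.007, 0.055],
  [0.024, 0.025, 0, 0, 0, 0, 0.055],
  [0.024, 0.025, 0, 0, 0, 0, 0.055],
  [0.0234, 0.0237, 0, 0, 0, 0, 0.055],
  [0, 0, 0, 0, 0, 0, 0.055],
  [0, 0, 0.03, 0, 0, 0, 0.055],
  [0, 0, 0.02, 0, 0, 0, 0.055],
  [0, 0, 0, 0, 0, 0, 0.055],
])

```text
time_s: 10.5
tool_pos: [519.1, 180.1, 242.3]
tcp_rot: [[0.975, 0.221, -0.004], [0.221, -0.975, -0.001], [-0.004, -0.0, -1.0]]
wrist_force: [0.4, -0.3, 0.6]
opening: 55.1
grip_force: 0.0
```

Run:
```python
from h import *
p,d,K,T=shot("scene"); u,v=180,60
st=readout.read_state(); q=st["tool_pos"]; print(q,st["wrist_force"])
c=K@(np.linalg.inv(T)@np.r_[q,1])[:3]; print((c[:2]/c[2]-[u,v])*4)
cv2.imwrite("pics/s2.png",cv2.resize(p[v:v+120,u:u+180,::-1],None,fx=4,fy=4,interpolation=cv2.INTER_CUBIC))
```

```text
[519.79796942 180.20773542 243.57553394] [0.30936247 0.00218167 0.20792133]
[366.12641592 172.57931868]
```

View pics/s2.png

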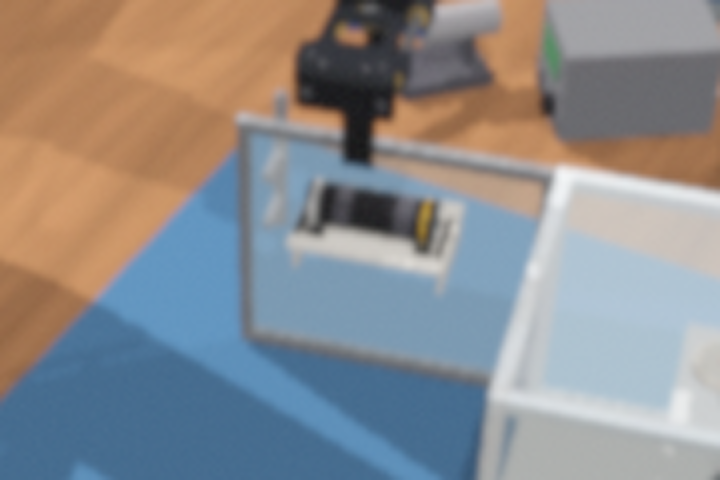

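The near finger tip at (358,160) sits over the barrel's middle (375,212), clear of the end pads. Descending to grip.

Emit:
play_rows([
  [0.0025, 0.0005, 0.015, 0, 0, 0, 0.055],
  [0, 0, 0.015, 0, 0, 0, 0.055],
  [0, 0, 0.014, 0, 0, 0, 0.055],
  [0, 0, 0, 0, 0, 0, 0.055],
  [0, 0, 0, 0, 0, 0, 0.02],
  [0, 0, 0, 0, 0, 0, 0.02],
  [0, 0, 0, 0, 0, 0, 0.02],
  [0, 0, 0, 0, 0, 0, 0.02],
  [0, 0, 0, 0, 0, 0, 0.02],
], squeeze=30)

```text
time_s: 11.68
tool_pos: [523.1, 179.9, 200.1]
tcp_rot: [[0.975, 0.221, 0.0], [0.221, -0.975, -0.0], [0.0, 0.0, -1.0]]
wrist_force: [-0.8, 0.0, 0.0]
opening: 20.6
grip_force: 0.0
```

Run:
```python
from h import *
p,d,K,T=shot("scene"); u,v=200,80
a=cv2.resize(p[v:v+90,u:u+110,::-1],None,fx=3.6,fy=3.6,interpolation=cv2.INTER_CUBIC)
p2,d2,K2,T2=shot("top"); np.savez("top2.npz",p=p2,d=d2,K=K2,T=T2); np.savez("scene2.npz",p=p,d=d,K=K,T=T)
b=cv2.resize(p2[150:240,110:220,::-1],None,fx=3.6,fy=3.6,interpolation=cv2.INTER_CUBIC)
cv2.imwrite("pics/s3.png",np.hstack([a,b])); s=readout.read_state(); print(s["opening"],s["grip_force"],s["tool_pos"])
for n,K,T,o in(("s",K,T,(u,v)),("t",K2,T2,(110,150))):
    c=K@(np.linalg.inv(T)@np.r_[s["tool_pos"],1])[:3]; print(n,(c[:2]/c[2]-o)*3.6)
```

```text
20.193804188386377 0.0 [523.12693584 179.91613744 200.01175481]
s [258.89610053 126.06516801]
t [188.09527687 227.29063089]
```

View pics/s3.png

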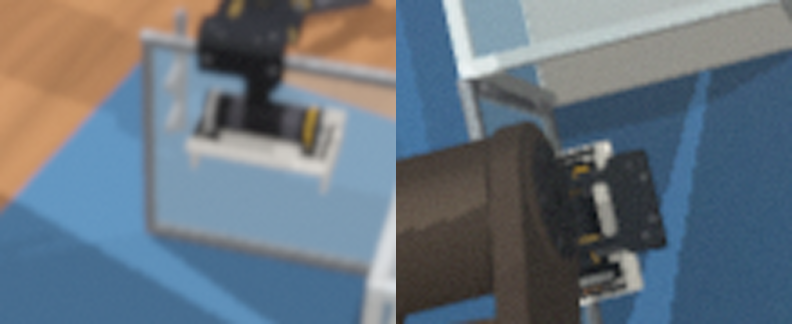

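The gripper closed to 20 mm without touching anything, although the lens still looks in place in its cradle. I'll check the geometry with depth.

Run:
```python
from h import *
yaw=np.radians(12.8); ex=np.array([np.cos(yaw),np.sin(yaw)]); ey=np.array([-ex[1],ex[0]]); O=np.array([523.1,179.9])
for nm in("scene1","scene2","top1"):
    f=np.load(nm+".npz"); C=cloud(f["d"],f["K"],f["T"]); B=C[f["d"]>0]
    L=np.c_[(B[:,:2]-O)@ex,(B[:,:2]-O)@ey,B[:,2]]
    for lo,hi in((-45,-30),(-30,-12),(-8,8),(12,30),(30,45)):
        q=L[(L[:,0]>lo)&(L[:,0]<hi)&(abs(L[:,1])<48)&(L[:,2]>185)&(L[:,2]<300)]
        q=q[np.argsort(q[:,1])]
        h,e=[],np.arange(-48,49,6)
        print(nm,(lo,hi),[(int(a),int(np.median(q[(q[:,1]>=a)&(q[:,1]<a+6),2]))) for a in e if ((q[:,1]>=a)&(q[:,1]<a+6)).any()])
```

```text
scene1 (-45, -30) [(-42, 193), (-36, 191), (-30, 191), (-24, 199), (-18, 217), (-12, 221), (-6, 225), (0, 223), (6, 224), (42, 221)]
scene1 (-30, -12) [(-42, 193), (-36, 191), (-30, 193), (-24, 208), (-18, 214), (-12, 218), (-6, 226), (0, 225), (6, 223), (42, 227)]
scene1 (-8, 8) [(-42, 193), (-36, 191), (-30, 192), (-24, 199), (-18, 211), (-12, 221), (-6, 222), (0, 224), (6, 222), (42, 217)]
scene1 (12, 30) [(-42, 193), (-36, 191), (-30, 192), (-24, 206), (-18, 209), (-12, 222), (-6, 226), (0, 226), (42, 215)]
scene1 (30, 45) [(-42, 191), (-36, 190), (-30, 192), (-24, 205), (-18, 213), (-12, 223), (-6, 226), (0, 224), (6, 224), (42, 213)]
scene2 (-45, -30) [(-42, 191), (-36, 192), (-30, 195), (-24, 199), (-18, 212), (-12, 223), (-6, 226), (0, 224), (6, 224), (42, 205)]
scene2 (-30, -12) [(-42, 192), (-36, 191), (-30, 193), (-24, 209), (-18, 211), (-12, 220), (-6, 225), (0, 225), (6, 224)]
scene2 (-8, 8) [(-36, 191), (-30, 191), (-24, 226), (-18, 216), (-12, 219), (0, 225), (6, 233), (42, 196)]
scene2 (12, 30) [(-42, 191), (-36, 192), (-30, 191), (-24, 206), (-18, 213), (-12, 221), (
[... 324 characters left out ...]
 (42, 194)]
top1 (-30, -12) [(-36, 193), (-30, 192), (-24, 193), (-18, 195), (-12, 221), (-6, 226), (0, 227), (6, 227), (12, 222), (18, 220), (24, 192), (30, 192), (36, 194), (42, 193)]
top1 (-8, 8) [(-36, 190), (-30, 193), (-24, 193), (-18, 193), (-12, 220), (-6, 226), (0, 227), (6, 225), (12, 224), (18, 215), (24, 193), (30, 193), (36, 192), (42, 193)]
top1 (12, 30) [(-36, 193), (-30, 192), (-24, 193), (-18, 194), (-12, 221), (-6, 226), (0, 228), (6, 227), (12, 223), (18, 217), (24, 195), (30, 193), (36, 193), (42, 193)]
top1 (30, 45) [(-36, 191), (-30, 192), (-24, 193), (-18, 200), (-12, 222), (-6, 225), (0, 228), (6, 227), (12, 223), (18, 216), (24, 194), (30, 193), (36, 194), (42, 193)]
```

Emit:
play_rows([
  [0, 0, 0, 0, 0, 0, 0.0],
  [0, 0, 0, 0, 0, 0, 0.0],
], squeeze=15)

```text
time_s: 12.02
tool_pos: [523.1, 179.9, 200.0]
tcp_rot: [[0.975, 0.221, -0.0], [0.221, -0.975, -0.0], [-0.0, 0.0, -1.0]]
wrist_force: [0.2, -0.3, 0.0]
opening: 5.0
grip_force: 0.0
```

Run:
```python
from h import *
s=readout.read_state(); print(s["tool_pos"],s["opening"],s["joint_pos"])
p,d,K,T=shot("scene"); np.savez("scene3.npz",p=p,d=d,K=K,T=T)
yaw=np.radians(12.8); ex=np.array([np.cos(yaw),np.sin(yaw)]); ey=np.array([-ex[1],ex[0]]); O=s["tool_pos"][:2]
for nm in("scene1","scene2","scene3"):
    f=np.load(nm+".npz"); C=cloud(f["d"],f["K"],f["T"])
    L=np.stack([(C[...,:2]-O)@ex,(C[...,:2]-O)@ey,C[...,2]],-1)
    # column of pixels through predicted tcp
    c=K@(np.linalg.inv(T)@np.r_[O,200,1])[:3]; u=int(c[0]/c[2])
    for uu in(u-1,u+2): print(nm,uu,[tuple(L[v,uu].astype(int)) for v in range(92,124,2)])
```

```text
[523.11839658 179.91086741 199.97581836] 4.968294755634032 [ 1.21400797e+01  2.13320383e+01  9.83310629e+01 -5.60172028e-03
  6.03396821e+01  8.93791344e+01]
scene1 270 [(np.int64(-95), np.int64(387), np.int64(0)), (np.int64(-21), np.int64(58), np.int64(233)), (np.int64(-19), np.int64(47), np.int64(233)), (np.int64(-19), np.int64(49), np.int64(224)), (np.int64(-19), np.int64(51), np.int64(216)), (np.int64(-18), np.int64(48), np.int64(210)), (np.int64(-18), np.int64(50), np.int64(201)), (np.int64(-18), np.int64(49), np.int64(194)), (np.int64(-6), np.int64(-2), np.int64(227)), (np.int64(-5), np.int64(-5), np.int64(222)), (np.int64(-2), np.int64(-16), np.int64(223)), (np.int64(-2), np.int64(-16), np.int64(215)), (np.int64(-1), np.int64(-19), np.int64(210)), (np.int64(-3), np.int64(-11), np.int64(196)), (np.int64(-1), np.int64(-18), np.int64(194)), (np.int64(1), np.int64(-28), np.int64(194))]
scene1 273 [(np.int64(-86), np.int64(399), np.int64(-6)), (np.int64(-82), np.int64(383), np.int64(-4)), (np.int64(-10), np.int64(49), np.int64(234)), (np.int64(-10), np.int64(51), np.int64(225)), (n
[... 2797 characters left out ...]
(-90), np.int64(351)), (np.int64(19), np.int64(-91), np.int64(345)), (np.int64(20), np.int64(-91), np.int64(338)), (np.int64(18), np.int64(-84), np.int64(327)), (np.int64(19), np.int64(-83), np.int64(320)), (np.int64(18), np.int64(-81), np.int64(311)), (np.int64(4), np.int64(-11), np.int64(251)), (np.int64(5), np.int64(-14), np.int64(245)), (np.int64(3), np.int64(-6), np.int64(232)), (np.int64(4), np.int64(-6), np.int64(225)), (np.int64(6), np.int64(-16), np.int64(225)), (np.int64(6), np.int64(-14), np.int64(216)), (np.int64(7), np.int64(-17), np.int64(210)), (np.int64(7), np.int64(-17), np.int64(203)), (np.int64(6), np.int64(-11), np.int64(190)), (np.int64(9), np.int64(-21), np.int64(191))]
```

The depth shows the finger tips at z of about 230, above the barrel, although the reported TCP is 200. The body's underside is at 311 where 278 would be expected. So the reported TCP is about 30 mm too low along the tool. I'll quantify this from the earlier pictures.

Run:
```python
from h import *
f=np.load("scene1.npz"); K,T=f["K"],f["T"]
for (u,v),tcp,yaw,half in(((180+358/4,60+162/4),(519.8,180.2,243.0),12.8,27.5),((250+142/4,110+111/4),(644.8,19.2,274.5),12.4,25)):
    a=np.radians(yaw); n=np.array([np.sin(a),-np.cos(a)])
    for off in(half,half+12):
        o,r=ray(u,v,K,T); t=(np.dot(np.array(tcp[:2])+n*off-o[:2],n))/(r[:2]@n); q=o+r*t; print(off,q.round(1),"dz",(q[2]-tcp[2]).round(1),"ex err",((q[:2]-tcp[:2])@[np.cos(a),np.sin(a)]).round(1))
# body underside & finger extents, current
f=np.load("scene3.npz"); C=cloud(f["d"],f["K"],f["T"]); a=np.radians(12.8); ex=np.array([np.cos(a),np.sin(a)]); ey=np.array([-ex[1],ex[0]])
L=np.stack([(C[...,:2]-[523.1,179.9])@ex,(C[...,:2]-[523.1,179.9])@ey,C[...,2]],-1)
m=(abs(L[...,0])<60)&(L[...,1]<-60)&(L[...,1]>-120)&(L[...,2]>280)&(L[...,2]<400)&(f["d"]>0)
print("body",np.percentile(L[m],[2,50,98],axis=0).round(0).tolist())
m=(abs(L[...,0])<40)&(abs(L[...,1])<30)&(L[...,2]>232)&(L[...,2]<275)&(f["d"]>0)
print("finger",m.sum(),np.percentile(L[m],[2,50,98],axis=0).round(1).tolist())
```

```text
27.5 [525.4 153.3 272.8] dz 29.8 ex err -0.5
39.5 [530.7 142.2 281.9] dz 38.9 ex err 2.2
25 [650.8  -5.1 303.3] dz 28.8 ex err 0.7
37 [655.5 -16.3 314. ] dz 39.5 ex err 2.8
body [[-34.0, -92.0, 309.0], [-0.0, -83.0, 343.0], [33.0, -63.0, 353.0]]
finger 43 [[-11.8, -14.7, 232.4], [1.2, -9.8, 244.0], [10.8, 2.2, 253.7]]
```

Emit:
play_rows([
  [0, 0, -0.005, 0, 0, 0, 0.055],
  [0, 0, 0, 0, 0, 0, 0.055],
  [0, 0, 0, 0, 0, 0, 0.055],
  [0, 0, 0, 0, 0, 0, 0.055],
  [0, 0, 0, 0, 0, 0, 0.055],
  [0, 0, 0.012, 0, 0, 0, 0.055],
  [0, 0, 0.01, 0, 0, 0, 0.055],
  [0, 0, 0.005, 0, 0, 0, 0.055],
  [0, 0, 0.004, 0, 0, 0, 0.055],
  [0, 0, 0.002, 0, 0, 0, 0.055],
  [0, 0, 0, 0, 0, 0, 0.055],
])

```text
time_s: 13.45
tool_pos: [523.1, 179.9, 172.0]
tcp_rot: [[0.975, 0.221, 0.0], [0.221, -0.975, -0.0], [-0.0, 0.0, -1.0]]
wrist_force: [0.0, -0.0, 0.1]
opening: 55.0
grip_force: 0.0
```

Emit:
play_rows([
  [0, 0, 0.002, 0, 0, 0, 0.055],
  [0, 0, 0.001, 0, 0, 0, 0.055],
  [0, 0, 0, 0, 0, 0, 0.0],
  [0, 0, 0, 0, 0, 0, 0.0],
  [0, 0, 0, 0, 0, 0, 0.0],
  [0, 0, 0, 0, 0, 0, 0.0],
  [0, 0, 0, 0, 0, 0, 0.0],
], squeeze=12)

```text
time_s: 14.32
tool_pos: [523.1, 179.9, 169.0]
tcp_rot: [[0.975, 0.221, 0.0], [0.221, -0.975, -0.0], [0.0, 0.0, -1.0]]
wrist_force: [-0.3, 0.2, 0.8]
opening: 33.7
grip_force: 12.0
```

Emit:
play_rows([
  [0, 0, 0, 0, 0, 0, 0],
  [0, 0, 0, 0, 0, 0, 0],
  [0, 0, -0.004, 0, 0, 0, 0],
  [0, 0, -0.006, 0, 0, 0, 0],
  [0, 0, -0.01, 0, 0, 0, 0],
  [0, 0, 0, 0, 0, 0, 0],
], squeeze=35)

```text
time_s: 15.08
tool_pos: [523.5, 180.0, 190.0]
tcp_rot: [[0.975, 0.221, 0.002], [0.221, -0.975, 0.0], [0.002, 0.0, -1.0]]
wrist_force: [0.3, 1.3, -1.4]
opening: 33.6
grip_force: 35.0
```

Emit:
play_rows([
  [0, 0, -0.02, 0, 0, 0, 0],
  [0, 0, -0.02, 0, 0, 0, 0],
  [0, 0, -0.02, 0, 0, 0, 0],
  [-0.005, 0.015, 0, 0, 0, 0, 0],
  [-0.01, 0.028, 0, 0, 0, 0, 0],
  [-0.013, 0.037, 0, 0, 0, 0, 0],
  [-0.015, 0.042, 0, 0, 0, 0, 0],
  [-0.015, 0.042, 0, 0, 0, 0, 0],
  [-0.015, 0.042, 0, 0, 0, 0, 0],
  [-0.015, 0.042, 0, 0, 0, 0, 0],
  [-0.015, 0.042, 0, 0, 0, 0, 0],
  [-0.012, 0.035, 0, 0, 0, 0, 0],
])

```text
time_s: 16.58
tool_pos: [481.4, -164.6, 247.9]
tcp_rot: [[0.975, 0.22, -0.001], [0.22, -0.975, 0.0], [-0.001, -0.001, -1.0]]
wrist_force: [0.4, -0.1, -1.2]
opening: 33.4
grip_force: 35.0
```

Emit:
play_rows([
  [-0.01, 0.026, 0, 0, 0, 0, 0],
  [-0.006, 0.016, 0, 0, 0, 0, 0],
  [0, 0, 0, 0, 0, 0.07, 0],
  [0, 0, 0, 0, 0, 0.07, 0],
  [0, 0, 0, 0, 0, 0.066, 0],
  [0, 0, 0.04, 0, 0, 0, 0],
  [0, 0, 0.04, 0, 0, 0, 0],
  [0, 0, 0.02, 0, 0, 0, 0],
  [0, 0, 0, 0, 0, 0, 0],
  [0, 0, 0, 0, 0, 0, 0],
])

```text
time_s: 17.82
tool_pos: [476.7, -207.1, 149.7]
tcp_rot: [[1.0, 0.017, 0.001], [0.017, -1.0, -0.0], [0.001, 0.001, -1.0]]
wrist_force: [0.6, 0.1, -1.4]
opening: 33.5
grip_force: 35.0
```

Run:
```python
from h import *
s=readout.read_state(); print(s["tool_pos"],s["tcp_rot"].round(3).tolist(),s["opening"])
for n,(u,v) in(("scene",(150,180)),("top",(235,170))):
    p,d,K,T=shot(n); np.savez(n+"4.npz",p=p,d=d,K=K,T=T)
    q=cv2.resize(p[v:v+100,u:u+100,::-1],(400,400),interpolation=cv2.INTER_CUBIC)
    for P in([477,-207,44],[*s["tool_pos"][:2],s["tool_pos"][2]+41]):
        c=K@(np.linalg.inv(T)@np.r_[P,1])[:3]; print(n,((c[:2]/c[2]-[u,v])*4).round(1))
    globals()[n]=q
cv2.imwrite("pics/v1.png",np.hstack([scene,top]))
```

```text
[ 476.68443238 -207.13100921  149.7065172 ] [[1.0, 0.017, 0.001], [0.017, -1.0, -0.0], [0.001, 0.001, -1.0]] 33.48150181953728
scene [179.1 191.7]
scene [158.6  55.5]
top [231.8 216.6]
top [251.3 221.8]
```

View pics/v1.png

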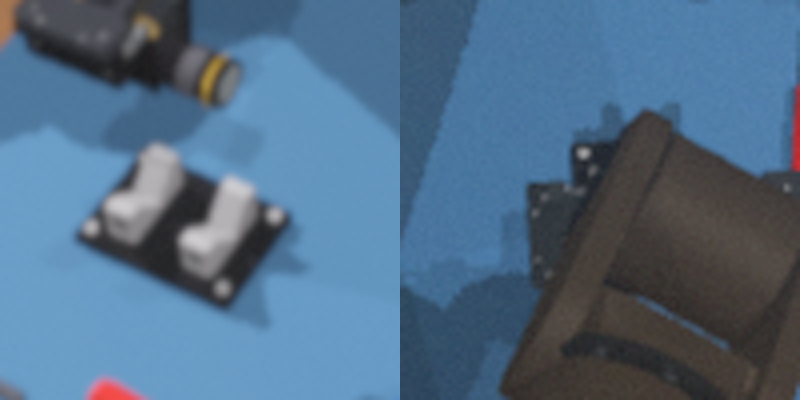

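The scene view shows the lens held level above the V-blocks, with its end face at about (231,82). Plate screws show at (91,229), (275,215) and (222,289). I'll compare the lens end with the plate middle in this same view.

Run:
```python
from h import *
f=np.load("scene4.npz"); K,T=f["K"],f["T"]; g=lambda u,v:(150+u/4,180+v/4)
S=[onz(*g(u,v),11,K,T) for u,v in((91,229),(275,215),(222,289))]
print("screws",[q.round(1) for q in S],"mid",((S[0]+S[1])/2).round(1), "groove yaw edge",np.degrees(np.arctan2(*(S[2]-S[0])[[1,0]])))
Cn=[onz(*g(u,v),10,K,T) for u,v in((78,237),(290,212),(228,310))]; print("corner mid",((Cn[0]+Cn[1])/2).round(1),"yaw",np.degrees(np.arctan2(*(Cn[2]-Cn[0])[[1,0]])))
# lens end face at z=190.7
print("end",onz(*g(231,82),190.7,K,T), "expected",476.7+50,-207.1+.9)
# same view bias check on depth for lens end points
C=cloud(f["d"],K,T); B=C[f["d"]>0]; q=B[(B[:,0]>485)&(B[:,0]<545)&(abs(B[:,1]+207)<30)&(B[:,2]>165)&(B[:,2]<225)]
print(len(q),np.percentile(q,[2,50,98],axis=0).round(1).tolist())
t=np.load("top0.npz"); k=.64
for nm,pts in(("corner",[(435,322),(475,320),(480,380),(437,382)]),):
    W=np.array([onz(u*k,v*k,10,t["K"],t["T"]) for u,v in pts]); print(W.mean(0))
# lens vs v in scene0 grey block mask: top-face pixels, x centroid
s=np.load("scene0.npz"); hsv=cv2.cvtColor(s["p"],cv2.COLOR_RGB2HSV)
for n,F in(("s",s),("t",t)):
    C=cloud(F["d"],F["K"],F["T"]); h=cv2.cvtColor(F["p"],cv2.COLOR_RGB2HSV)
    m=(abs(C[...,0]-477)<75)&(abs(C[...,1]+207)<60)&(h[...,2]>110)&(h[...,1]<60)&(C[...,2]>20)
    for sg in(1,-1):
        q=C[m&(sg*(C[...,0]-477)>0)]; print(n,sg,len(q),np.percentile(q,[3,50,97],axis=0).round(1).tolist())
```

```text
screws [array([ 423.2, -246.3,   11. ]), array([ 533.9, -171.7,   11. ]), array([ 534.6, -245.1,   11. ])] mid [ 478.5 -209.    11. ] groove yaw edge 0.6138581813378888
corner mid [ 480.1 -209.8   10. ] yaw -0.6119668932437623
end [ 530.4912159  -203.83340629  190.7       ] expected 526.7 -206.2
306 [[485.4, -233.2, 180.4], [507.2, -215.7, 202.6], [530.4, -186.3, 219.0]]
[ 474.83974747 -207.96810593   10.        ]
s 1 196 [[499.6, -243.2, 20.7], [512.0, -205.2, 33.5], [521.3, -180.5, 44.6]]
s -1 200 [[435.8, -243.4, 20.9], [448.4, -208.2, 33.2], [458.1, -180.6, 44.2]]
t 1 84 [[499.7, -234.8, 21.6], [507.6, -214.7, 38.5], [516.7, -175.8, 46.4]]
t -1 112 [[434.5, -235.4, 22.8], [444.4, -211.2, 37.4], [454.1, -176.9, 44.9]]
```

Emit:
play_rows([
  [-0.0017, 0.001, 0.02, 0, 0, 0.008, 0],
  [0, 0, 0.03, 0, 0, 0, 0],
  [0, 0, 0.03, 0, 0, 0, 0],
  [0, 0, 0.02, 0, 0, 0, 0],
  [0, 0, 0.015, 0, 0, 0, 0],
  [0, 0, 0.01, 0, 0, 0, 0],
  [0, 0, 0, 0, 0, 0, 0],
  [0, 0, 0, 0, 0, 0, 0],
])

```text
time_s: 18.92
tool_pos: [475.1, -208.2, 24.6]
tcp_rot: [[1.0, 0.009, 0.001], [0.009, -1.0, -0.001], [0.001, 0.001, -1.0]]
wrist_force: [-0.6, 0.8, -2.0]
opening: 33.4
grip_force: 35.0
```

Run:
```python
from h import *
s=readout.read_state(); print(s["tool_pos"],s["tcp_rot"].round(3).tolist(),s["opening"],s["wrist_force"])
p,d,K,T=shot("scene"); np.savez("scene5.npz",p=p,d=d,K=K,T=T)
u,v=150,170
cv2.imwrite("pics/v2.png",cv2.resize(p[v:v+100,u:u+130,::-1],None,fx=6,fy=6,interpolation=cv2.INTER_CUBIC))
for P in([477.5,-208,44],[527.5,-208,64]):
    c=K@(np.linalg.inv(T)@np.r_[P,1])[:3]; print(((c[:2]/c[2]-[u,v])*6).round(1))
```

```text
[ 475.12582338 -208.18810265   24.60761263] [[1.0, 0.009, 0.001], [0.009, -1.0, -0.001], [0.001, 0.001, -1.0]] 33.406481009056755 [-0.63352685  0.79520713 -1.99370207]
[268.3 349.4]
[354.7 364.4]
```

View pics/v2.png

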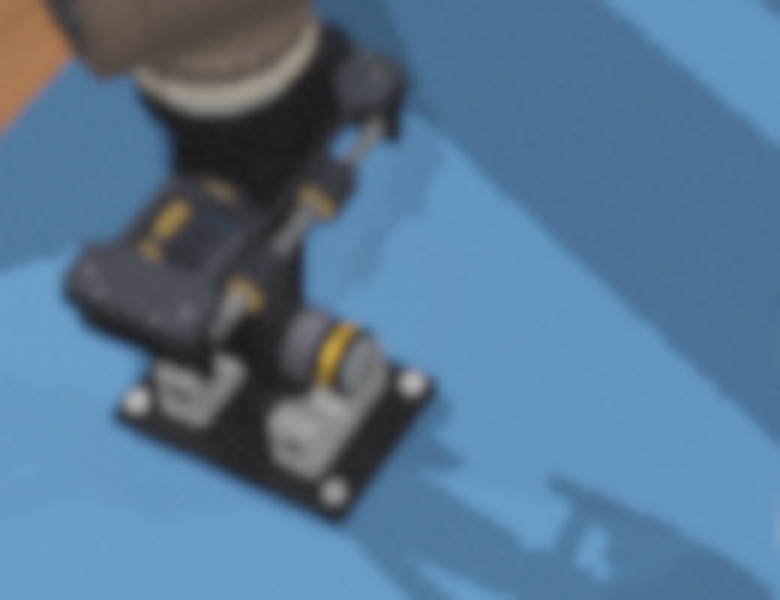

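The lens end face is at about (360,365), within 2 mm of the expected (355,364), and the groove lines up. I nudge −1 mm along the groove and lower until contact.

Emit:
play_rows([
  [-0.001, 0, 0.006, 0, 0, 0, 0],
  [0, 0, 0.005, 0, 0, 0, 0],
  [0, 0, 0.004, 0, 0, 0, 0],
  [0, 0, 0.002, 0, 0, 0, 0],
  [0, 0, 0, 0, 0, 0, 0],
])

```text
time_s: 19.6
tool_pos: [473.7, -208.0, 6.8]
tcp_rot: [[1.0, 0.009, -0.0], [0.009, -1.0, 0.0], [-0.0, -0.0, -1.0]]
wrist_force: [-0.3, 1.2, -1.7]
opening: 33.3
grip_force: 35.0
```

Emit:
play_rows([
  [0, 0, 0.001, 0, 0, 0, 0],
  [0, 0, 0.001, 0, 0, 0, 0],
  [0, 0, 0.001, 0, 0, 0, 0],
  [0, 0, 0, 0, 0, 0, 0],
  [0, 0, 0, 0, 0, 0, 0],
])

```text
time_s: 20.23
tool_pos: [473.8, -208.0, 4.0]
tcp_rot: [[1.0, 0.009, 0.0], [0.009, -1.0, -0.0], [0.0, 0.0, -1.0]]
wrist_force: [-1.1, -0.4, -1.4]
opening: 33.3
grip_force: 35.0
```

Emit:
play_rows([
  [0, 0, 0.001, 0, 0, 0, 0],
  [0, 0, 0.001, 0, 0, 0, 0],
  [0, 0, 0, 0, 0, 0, 0],
  [0, 0, 0, 0, 0, 0, 0],
])

```text
time_s: 20.72
tool_pos: [474.2, -208.8, 3.0]
tcp_rot: [[1.0, 0.009, 0.002], [0.009, -1.0, -0.002], [0.002, 0.002, -1.0]]
wrist_force: [-3.3, -3.0, 11.6]
opening: 33.3
grip_force: 35.0
```

Contact comes at the predicted height. The V pushes the barrel slightly towards −y, so I follow that, grip harder and press.

Emit:
play_rows([
  [0, 0.001, 0, 0, 0, 0, 0],
  [0, 0, 0, 0, 0, 0, 0],
  [0, 0, 0.001, 0, 0, 0, 0],
  [0, 0, 0, 0, 0, 0, 0],
  [0, 0, 0, 0, 0, 0, 0],
], squeeze=58)

```text
time_s: 21.35
tool_pos: [474.2, -208.9, 2.9]
tcp_rot: [[1.0, 0.009, 0.002], [0.009, -1.0, -0.001], [0.002, 0.001, -1.0]]
wrist_force: [-3.6, 4.7, 27.0]
opening: 32.7
grip_force: 58.0
```

Emit:
play_rows([
  [0, -0.0005, 0, 0, 0, 0, 0],
  [0, 0, 0.0003, 0, 0, 0, 0],
  [0, 0, 0, 0, 0, 0, 0],
  [0, 0, 0, 0, 0, 0, 0],
  [0, 0, 0, 0, 0, 0, 0],
  [0, 0, 0, 0, 0, 0, 0],
])

```text
time_s: 22.1
tool_pos: [474.3, -208.9, 2.9]
tcp_rot: [[1.0, 0.009, 0.002], [0.009, -1.0, -0.001], [0.002, 0.001, -1.0]]
wrist_force: [-6.4, 2.5, 30.3]
opening: 32.7
grip_force: 58.0
```

Run:
```python
from h import *
p,d,K,T=shot("scene"); q0=np.load("scene5.npz")["p"]
C=cloud(d,K,T); B=C[d>0]
q=B[(B[:,0]>490)&(B[:,0]<550)&(abs(B[:,1]+208)<25)&(B[:,2]>50)&(B[:,2]<75)]
print("lens +x end",np.percentile(q[:,0],97),"top z",np.percentile(q[:,2],95),"y",np.median(q[q[:,2]>57,1]))
m=B[(B[:,2]>228)&(B[:,2]<243)&(B[:,0]>430)&(B[:,0]<600)&(B[:,1]>170)&(B[:,1]<300)]
l=cv2.fitLine(m[:,:2].astype(np.float32),cv2.DIST_HUBER,0,.01,.01).ravel(); print("door",np.degrees(np.arctan(l[1]/l[0])))
s=readout.read_state(); print(s["wrist_force"],s["wrist_torque"],s["tool_pos"],s["opening"],s["time_s"])
```

```text
lens +x end 527.6031345275176 top z 62.822803221709975 y -211.84418962512495
door 13.092821
[-5.9400011   1.56450793 30.27251435] [0.52996753 1.18226088 0.00797233] [ 474.25680544 -208.87928546    2.84596593] 32.98679409271197 22.15
```

The barrel is seated with its middle within about 1 mm of the V's middle. The press is 30 N with almost no side force, and the door has held its angle, so I hand in.

```bash
python3 -c "
from bench import bot
print(bot.close_job())"
```

```text
the job is handed in; nothing more can be done
None
```

The job is handed in after about 22 s of robot time: the door stands open at about a right angle, and the lens barrel lies in the V-blocks, centred to about 1 mm and held pressed down with about 30 N on both V faces; only the door and the barrel were handled, though I did not re-check the other bench items at the end.

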